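Lock the padlock box and stow it under the desk riser

ROBOT

A 6-joint arm with a two-finger parallel gripper is mounted at the origin on the work surface; the furniture and walls round the work are solid. World frame = base frame: x ahead of the robot, y to its left, z up, the work surface at z = 0. Lengths are in mm, angles in degrees, forces in N, time in s.
With the tool pointing down it reaches from about 350 to 850 mm from the base axis. Payload 8.1 kg.
Tool frame: the origin (TCP) lies between the finger pads; the fingertips stand 25 mm ahead of it and the grasp point (between the pads) lies 6 mm ahead of it (r.tcp_to_tips is the distance from the TCP to the fingertips, in mm); z points along the fingers, y is the line along which they close (so a half turn about z gives the same grasp; the last joint's range is limited). The gripper opens to 85 mm and grips with 20 to 120 N. Pads are 22 mm wide; open, the fingers measure 114 mm over their backs; the gripper's body (76 mm by 85 mm) begins 54 mm behind the grasp point. The pads swing forward as they close: fully open they stand 13 mm farther back than shut.
Start: joints at [69.878, 7.471, 85.268, -0, 87.261, -4.893], TCP at [157.587, 578.94, 256.292] pointing down, gripper open.
Joint ranges: [-169.43, 169.43], [-51.17, 129.36], [1.28, 143.12], [-76.62, 256.62], [0, 156.53], [-152.29, 152.29]. Speed limits (degrees/s): [136.94, 136.94, 159.86, 180, 180, 180].

INTERFACE

Orientations are given as [roll, pitch, yaw] about the fixed x, y, z axes, in that order (R = Rz(yaw) Ry(pitch) Rx(roll)).
In Python, from bench import r gives the robot as it stands.
- The arm moves only by the tool apply_moves, never from a script. Its arguments are lists of equal length, an entry for each row: "angular": the turn, a rotation vector about the world's x, y, z in units of 8 degrees (1.0 is 8 degrees), a list of three; "travel": the shift along the world's x, y, z in units of 40 mm (1.0 is 40 mm), a list of three; "jaw": the opening, from 0 (shut) to 1 (fully open). A call has 1 to 20 rows; each row shifts and turns the commanded pose from where the row before left it; what a row does not reach is not made up. A row lasts 1/8 s, in which the tool goes at most 62.5 mm and 10.7 degrees, less where a joint would pass 70% of its speed; a pose out of reach is approached as far as the arm can. A call is refused whole if a number of a shift passes 1 or a number of a turn 1, either way. A call with a gripper value outside its range is refused whole. The fingers move at their own pace and stop on an object; "force" is the grip in N (left out, the last holds). Time passes only in rows, so rows that do not move let the fingers close. It gives the time, the measured TCP pose, the force, the opening and the grip force at its end, in the units of the state.
- r.sense(): the state, without advancing time (a new reading comes with each control period).
- r.snapshot(name): name is "side" or "top" or "wrist"; returns a dict with "color" (400x640x3 uint8, red, green, blue), "fx", "fy", "cx", "cy" (pixels), "R" (3x3) and "t" (3): a world point X has camera coordinates R X + t; the wrist camera has in their place "mount" (4x4, takes a point from camera to tool coordinates, whose origin is the TCP and whose axes are the flange's). Camera axes: x right, y down, z forward; pixel columns grow to the right and rows downward; lengths in mm; the calibration is good to about 2 mm. A picture is of the moment at which its call begins: read the wrist's pose just before it. There is no depth.
- r.hand_in(): hands the job in; it is judged then, once.
The state is a dict: "time": time; "joint_pos": joint angles; "qd": joint speeds; "joint_efforts": joint torques, N m; "tool_pos": TCP position; "tcp_rot": TCP orientation; "ft_force": force on the tool from outside, world axes, zero at the start; "wrist_torque": the same for the moment, N m; "finger_gap": finger opening in mm; "grip_force": force on a finger pad.
Only numpy, scipy, OpenCV 4.12 (cv2) and the standard library are available. Lean on these libraries where they do the work, as an engineer would, in place of code of your own. Each camera call takes 0.05 s, during which the arm holds its last target. There are 200 camera calls.

TASK

Flip down all four green locking clips of the snap-lock box until they lie flat against its sides. Then lift the box by the blue handle on its lid, put it down just in front of the riser's bay, lined up with it, pull facing away from the bay and the handle still outside the riser's top, and let go; take it again by the blue pull and slide it fully home into the bay, clear of the underside of the riser's top. Leave the other things on the desk alone.

Things in the scene. Friction and masses are not known exactly. Their poses are not given: they have to be found in the camera images.
- lock_box: Loose grey plastic snap-lock box with a clear lid already seated on it (lid does not come off) and two padlocks inside; 0.6 to 1 kg. Box 120 (its x) x 90 (its y) mm, lid top 61 mm (rim 63 mm) above the desk. Origin: centre of the underside; z up; its -x end is the front, with the blue pull; +y is its left side.
- top_handle: Blue carrying handle fixed on the middle of the lid: bar 56 mm along box x, 14 mm thick along box y, occupying heights 78 to 94 mm above the box's underside, open below it between two posts. Same origin and axes as lock_box (part of it).
- front_pull: Blue pull fixed low on the box's front end: a flat neck 10 mm thick (along box y), 4 to 18 mm high, leading out from the front wall to an upright blade 10 mm thick (along box y), 4 to 48 mm high, from 45 to 87 mm out from the front wall (box x = -105 to -147 mm; its middle at x = -126 mm). Same origin and axes as lock_box (part of it).
- riser: Fixed low desk riser, white top on light wood side panels, with one open bay for the box. Origin: at desk level under the middle of the top's front edge; +x points into the bay, y across it, z up. Bay 130 mm wide between the panels, 130 mm deep from the front edge to the rear panel. Side panels 12 mm thick, so 154 mm wide outside. A rubber stamp (67 mm tall) stands on the rear of the top.
- riser_top: The riser's white top board, 142 deep x 154 wide x 15 mm; underside 112 mm and upper face 127 mm above the desk (the box with its handle is 94 mm high). Same origin and axes as riser (part of it).
- mug: loose dark green mug, 80 mm wide, 102 mm tall, bystander; origin under its centre
- stapler: loose black stapler, 151 x 46 x 60 mm, bystander; origin under its centre
- tape_measure: loose yellow tape measure, 34 x 83 x 67 mm, bystander; origin under its centre
- key_red: loose key with a red tag, 138 x 34 x 4 mm, bystander; origin under its centre
- pen_lime: loose lime green pen, 11 x 138 x 14 mm, bystander; origin under its centre
- clip: loose black binder clip, 32 x 31 x 38 mm, bystander; origin under its centre
- clip_back (a joint): Angle (rad) of the green locking clip hinged at the middle of the lid's edge on the back (+x) side: 0 = hanging flat down against the wall (locked, a hard stop), 1.57 = sticking straight out level, up to 2.2 = raised. Flap 40 mm wide, 4 mm thick, 28 mm from hinge to free edge; when shut it stands 8 mm proud of the box wall. No spring: light friction (about 0.015 N m) keeps it where it is left.
- clip_back_hinge (a point): Hinge line of the back clip, at its middle, 57 mm above the box's underside and 2.5 mm outside the wall; its x axis turns with the clip: at joint 0 it points straight out from the box side.
- clip_back_tip (a point): Middle of the free edge of the back clip, 28 mm from the hinge.
- clip_left (a joint): Angle (rad) of the green locking clip hinged at the middle of the lid's edge on the left (+y) side: 0 = hanging flat down against the wall (locked, a hard stop), 1.57 = sticking straight out level, up to 2.2 = raised. Flap 40 mm wide, 4 mm thick, 28 mm from hinge to free edge; when shut it stands 8 mm proud of the box wall. No spring: light friction (about 0.015 N m) keeps it where it is left.
- clip_left_hinge (a point): Hinge line of the left clip, at its middle, 57 mm above the box's underside and 2.5 mm outside the wall; its x axis turns with the clip: at joint 0 it points straight out from the box side.
- clip_left_tip (a point): Middle of the free edge of the left clip, 28 mm from the hinge.
- clip_front (a joint): Angle (rad) of the green locking clip hinged at the middle of the lid's edge on the front (-x) side (above the pull): 0 = hanging flat down against the wall (locked, a hard stop), 1.57 = sticking straight out level, up to 2.2 = raised. Flap 40 mm wide, 4 mm thick, 28 mm from hinge to free edge; when shut it stands 8 mm proud of the box wall. No spring: light friction (about 0.015 N m) keeps it where it is left.
- clip_front_hinge (a point): Hinge line of the front clip, at its middle, 57 mm above the box's underside and 2.5 mm outside the wall; its x axis turns with the clip: at joint 0 it points straight out from the box side.
- clip_front_tip (a point): Middle of the free edge of the front clip, 28 mm from the hinge.
- clip_right (a joint): Angle (rad) of the green locking clip hinged at the middle of the lid's edge on the right (-y) side: 0 = hanging flat down against the wall (locked, a hard stop), 1.57 = sticking straight out level, up to 2.2 = raised. Flap 40 mm wide, 4 mm thick, 28 mm from hinge to free edge; when shut it stands 8 mm proud of the box wall. No spring: light friction (about 0.015 N m) keeps it where it is left.
- clip_right_hinge (a point): Hinge line of the right clip, at its middle, 57 mm above the box's underside and 2.5 mm outside the wall; its x axis turns with the clip: at joint 0 it points straight out from the box side.
- clip_right_tip (a point): Middle of the free edge of the right clip, 28 mm from the hinge.
Mind the look-alikes: they are no part of the job. Of the things that look like the lock_box, the larger one is meant.

How it is judged:
By the outcome, as a careful person would: the job done as asked, in the order asked, and still so for the second after the job is handed in, with the robot touching nothing.
It also fails if it takes over 72 s, if anything falls off the work surface, if the arm or the gripper's body presses on something with over 40 N, if the wrist force passes 120 N, or if a joint passes its speed limit or range.

## Working session

There is one attempt and no reset: what is moved stays moved. The work goes in short steps, Python scripts to look and compute and a tool call to move; the robot and the scene stay as the last step left them, time stands still between calls to the robot, and variables do not carry over. Pictures are saved under pics/ and viewed, at most 10 in all, crops included, and the job is handed in when it is done.

Besides the shell and the picture viewer there is one more tool, called after "Emit:" as a command line: name --argument value ..., lists and objects as JSON in quotes. apply_moves: Moves the arm, as the interface text tells. Its arguments: {"type":"object","properties":{"angular":{"type":"array"},"travel":{"type":"array"},"jaw":{"type":"array"},"force":{"type":"number"}},"required":["angular","travel","jaw"]}

```bash
mkdir -p pics; ls; python3 - <<'E'
from bench import r
import cv2,pickle
S={}
for n in("top","side"):
    s=r.snapshot(n);S[n]=s;cv2.imwrite(f"pics/{n}0.png",s["color"][:,:,::-1])
    print(n,s["fx"],s["cx"],s["cy"],s["R"],s["t"])
pickle.dump(S,open("s0.pkl","wb"))
print(r.sense()["tcp_rot"],r.sense()["ft_force"])
E
```

```text
pics
top 488.5752959019078 317.3072350581964 195.52779744472514 [[-1.20212640e-02 -9.99927703e-01  2.80239754e-04]
 [-9.88648325e-01  1.18436844e-02 -1.49780560e-01]
 [ 1.49766412e-01 -2.07761022e-03 -9.88719225e-01]] [  73.80567664  550.32137872 1394.86816718]
side 390.9122222437913 316.7645630742275 200.39254517074156 [[ 0.90107765 -0.4336307   0.0048459 ]
 [-0.25394258 -0.53668089 -0.80466564]
 [ 0.35152843  0.72383564 -0.59370845]] [-470.51959423  225.23164164  898.36060529]
[-1.79903204e+02 -9.68813623e-03  1.64771119e+02] [0.12243972 0.34175437 0.84975875]
```

View pics/top0.png

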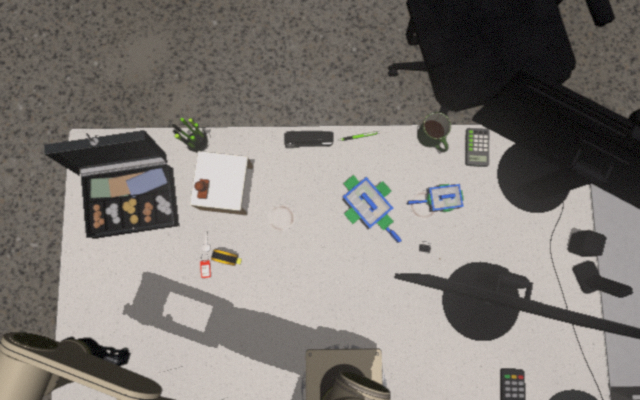

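View pics/side0.png

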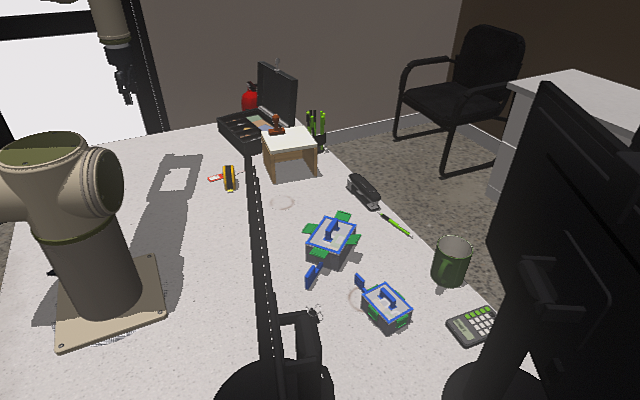

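The top view shows the large box at about (368,203), its pull towards (397,240) and green clips on all four sides. The small look-alike is at (443,197). The riser is at (220,182) with the stamp on its left (+y) side, so the bay opens right, towards -y.

```bash
cat > h.py <<'E'
import numpy as np,cv2,pickle
def ray(s,u,v,z):
    R=s["R"];C=-R.T@s["t"]; d=R.T@np.array([(u-s["cx"])/s["fx"],(v-s["cy"])/s["fy"],1.])
    return C+d*(z-C[2])/d[2]
def proj(s,X):
    c=s["R"]@np.array(X,float)+s["t"];return s["fx"]*c[0]/c[2]+s["cx"],s["fy"]*c[1]/c[2]+s["cy"]
def wristcam(s,pos,rpy):
    from scipy.spatial.transform import Rotation as Ro
    T=np.eye(4);T[:3,:3]=Ro.from_euler('xyz',rpy,degrees=True).as_matrix();T[:3,3]=pos
    M=np.linalg.inv(T@s["mount"]);s["R"]=M[:3,:3];s["t"]=M[:3,3];return s
E
python3 - <<'E'
from h import *
S=pickle.load(open("s0.pkl","rb"));s=S["top"]
im=s["color"];hsv=cv2.cvtColor(im,cv2.COLOR_RGB2HSV)
def m(lo,hi,x0,x1,y0,y1):
    k=cv2.inRange(hsv,lo,hi);z=np.zeros_like(k);z[y0:y1,x0:x1]=k[y0:y1,x0:x1];return z
b=m((100,110,60),(125,255,255),335,406,165,250)
ys,xs=np.nonzero(b)
c=max(cv2.findContours(b,cv2.RETR_EXTERNAL,cv2.CHAIN_APPROX_NONE)[0],key=cv2.contourArea)
print("blue contour",cv2.contourArea(c))
# rim corners, by hull extremes
for f in((-1,0),(1,0),(0,-1),(0,1)):
    sel=[(x,y) for x,y in c[:,0]];i=max(sel,key=lambda p:p[0]*f[0]+p[1]*f[1]);print(f,i,ray(s,*i,63).round())
g=m((50,90,40),(95,255,255),335,406,165,250)
n,l,st,ce=cv2.connectedComponentsWithStats(g)
for i in range(1,n):
    if st[i,4]>8: print("g",st[i],ce[i].round(1),ray(s,*ce[i],60).round())
w=m((0,0,205),(180,40,255),180,262,140,225)
c=max(cv2.findContours(w,cv2.RETR_EXTERNAL,cv2.CHAIN_APPROX_NONE)[0],key=cv2.contourArea)
rr=cv2.minAreaRect(c);print(rr)
for p in cv2.boxPoints(rr): print(p.round(1),ray(s,*p,127).round())
a=cv2.resize(im[165:255,330:475],None,fx=5.5,fy=5.5,interpolation=cv2.INTER_CUBIC)
cv2.imwrite("pics/crop1.png",a[:,:,::-1])
E
```

```text
blue contour 1210.5
(-1, 0) (np.int32(343), np.int32(196)) [546.  -7.  63.]
(1, 0) (np.int32(392), np.int32(208)) [ 509. -148.   63.]
(0, -1) (np.int32(365), np.int32(178)) [598. -72.  63.]
(0, 1) (np.int32(369), np.int32(227)) [455. -80.  63.]
g [344 176  15  15 116] [350.9 182.5] [586. -31.  60.]
g [376 182  14  14 112] [382.8 188.7] [ 566. -123.   60.]
g [345 208  15  15 129] [351.9 214.9] [491. -32.  60.]
g [377 214  16  15 124] [384.5 221.6] [ 470. -125.   60.]
((217.54368591308594, 179.6724853515625), (50.68478012084961, 55.7730827331543), 7.594643592834473)
[188.7 204. ] [519. 422. 127.]
[196.1 148.7] [675. 405. 127.]
[246.3 155.4] [654. 264. 127.]
[239.  210.7] [499. 283. 127.]
```

View pics/crop1.png

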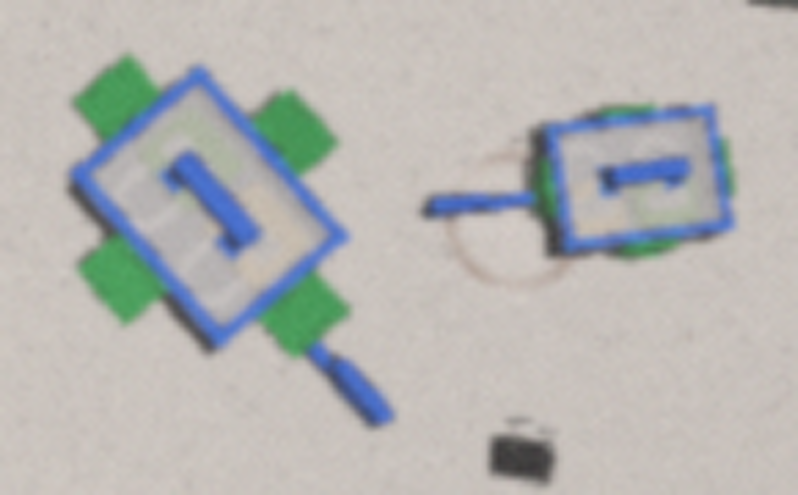

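The crop shows all four clips sticking out of the large box, roughly level. The pull points to the lower right. Box centre is about (528,-77), yaw about 39°; riser front is about (576,273), yaw about 82°. I'll move over the box with the jaw shut.

Emit:
apply_moves --angular '[[0,0,-0.923],[0,0,-0.923],[0,0,-0.923],[0,0,-0.923],[0,0,-0.923],[0,0,-0.923],[0,0,-0.923],[0,0,-0.923],[0,0,-0.923],[0,0,-0.923],[0,0,-0.923],[0,0,-0.923],[0,0,-0.923],[0,0,-0.923],[0,0,-0.923],[0,0,-0.923],[0,0,-0.923],[0,0,0],[0,0,0]]' --travel '[[0.505,-0.945,0.06],[0.505,-0.945,0.06],[0.505,-0.945,0.06],[0.505,-0.945,0.06],[0.505,-0.945,0.06],[0.505,-0.945,0.06],[0.505,-0.945,0.06],[0.505,-0.945,0.06],[0.505,-0.945,0.06],[0.505,-0.945,0.06],[0.505,-0.945,0.06],[0.505,-0.945,0.06],[0.505,-0.945,0.06],[0.505,-0.945,0.06],[0.505,-0.945,0.06],[0.505,-0.945,0.06],[0.505,-0.945,0.06],[0,0,0],[0,0,0]]' --jaw '[0,0,0,0,0,0,0,0,0,0,0,0,0,0,0,0,0,0,0]'

```text
time: 2.48
tool_pos: [500.6, -63.4, 296.5]
tcp_rot: [-179.9, 0.0, 39.3]
ft_force: [-0.5, 0.2, 0.6]
finger_gap: 0.1
grip_force: 0.0
```

```bash
python3 - <<'E'
from bench import r
from h import *
q=r.sense();print(q["tool_pos"],q["tcp_rot"],q["finger_gap"],r.tcp_to_tips)
s=r.snapshot("wrist");print(s["mount"])
wristcam(s,q["tool_pos"],q["tcp_rot"]);pickle.dump(s,open("w1.pkl","wb"))
im=s["color"].copy();
print([np.round(proj(s,p)) for p in((528,-77,63),(586,-31,60),(470,-125,60),(491,-32,60),(566,-123,60))])
cv2.imwrite("pics/w1.png",im[:,:,::-1])
E
```

```text
[500.59658347 -63.40219381 296.5407079 ] [-1.79925329e+02  2.98064023e-02  3.92790486e+01] 0.06541084054236468 25.0
[[ 8.57144223e-04 -9.52836584e-01 -3.03482635e-01  7.85858298e+01]
 [ 9.99999136e-01  5.14300494e-04  1.20962162e-03  6.90364586e-01]
 [-9.96490464e-04 -3.03483409e-01  9.52836202e-01 -1.17341186e+02]
 [ 0.00000000e+00  0.00000000e+00  0.00000000e+00  1.00000000e+00]]
[array([346., 157.]), array([349.,  83.]), array([345., 222.]), array([291., 157.]), array([402., 156.])]
```

View pics/w1.png

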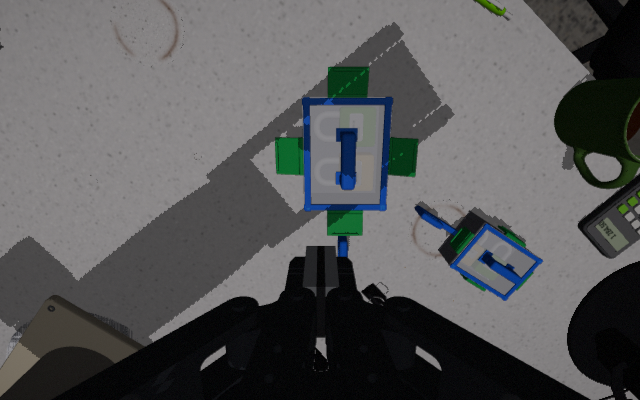

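The wrist view shows the box square to the image. Rim corners are near (303,97), (392,97), (388,211) and (304,211), with clips at (349,82), (289,156), (403,156) and (345,222). I'll fit the rim rays at z=63 to refine the pose.

```bash
python3 - <<'E'
from h import *
s=pickle.load(open("w1.pkl","rb"));hsv=cv2.cvtColor(s["color"],cv2.COLOR_RGB2HSV)
def blob(lo,hi,x0,x1,y0,y1):
    k=cv2.inRange(hsv,lo,hi);z=np.zeros_like(k);z[y0:y1,x0:x1]=k[y0:y1,x0:x1]
    return max(cv2.findContours(z,cv2.RETR_EXTERNAL,cv2.CHAIN_APPROX_NONE)[0],key=cv2.contourArea)[:,0]
c=blob((100,100,40),(130,255,255),295,400,90,212)
P=np.array([ray(s,*p,63)[:2] for p in c],np.float32);print(cv2.minAreaRect(P))
C,wh,a=cv2.minAreaRect(P)
for n,b in dict(back=(325,372,60,97),left=(270,302,130,180),right=(391,425,130,180),front=(320,370,212,240)).items():
    g=blob((45,80,20),(95,255,255),*b);y=np.radians(39.5)
    Q=np.array([ray(s,*p,57)[:2]-C for p in g])@np.array([[np.cos(y),-np.sin(y)],[np.sin(y),np.cos(y)]])
    print(n,Q.min(0).round(1),Q.max(0).round(1))
E
```

```text
((528.1580200195312, -76.91743469238281), (121.34693145751953, 90.9869613647461), 39.50559616088867)
back [ 61.4 -20.9] [89.  19.3]
left [-19.9  47.5] [20.2 75.8]
right [-22.5 -76. ] [ 19.9 -47.5]
front [-92.5 -20.5] [-64.1  19.8]
```

Emit:
apply_moves --angular '[[0,0,0],[0,0,0],[0,0,0],[0,0,0],[0,0,0],[0,0,0],[0,0,0],[0,0,0],[0,0,0],[0,0,0],[0,0,0],[0,0,0],[0,0,0],[0,0,0]]' --travel '[[-0.0975,0.2175,-0.9325],[-0.0975,0.2175,-0.9325],[-0.0975,0.2175,-0.9325],[-0.0975,0.2175,-0.9325],[-0.0975,0.2175,-0.9325],[0,0,-0.3125],[0,0,-0.3125],[0,0,-0.3125],[0,0,-0.3125],[0,0,0],[0.048,-0.058,0],[0.048,-0.058,0],[0.048,-0.058,0],[0,0,0]]' --jaw '[0,0,0,0,0,0,0,0,0,0,0,0,0,0]'

```text
time: 4.28
tool_pos: [487.3, -27.2, 60.6]
tcp_rot: [-180.0, 0.0, 39.2]
ft_force: [-1.9, 1.5, -2.1]
finger_gap: -0.4
grip_force: 1.3
```

```bash
python3 - <<'E'
from bench import r
from h import *
q=r.sense();print(q["tool_pos"],q["ft_force"])
s=r.snapshot("wrist");a=s["color"][:,:,::-1]
t=r.snapshot("side")["color"][180:310,270:430,::-1]
cv2.imwrite("pics/w2.png",np.vstack([a[:300],cv2.resize(t,None,fx=2.2,fy=2.2)[:286,:352].copy() if 0 else cv2.copyMakeBorder(cv2.resize(t,None,fx=2.2,fy=2.2),0,0,0,640-352,cv2.BORDER_CONSTANT)]))
E
```

```text
[487.2820981  -27.19503784  60.59584139] [-1.93577922  1.452244   -2.08097876]
```

View pics/w2.png

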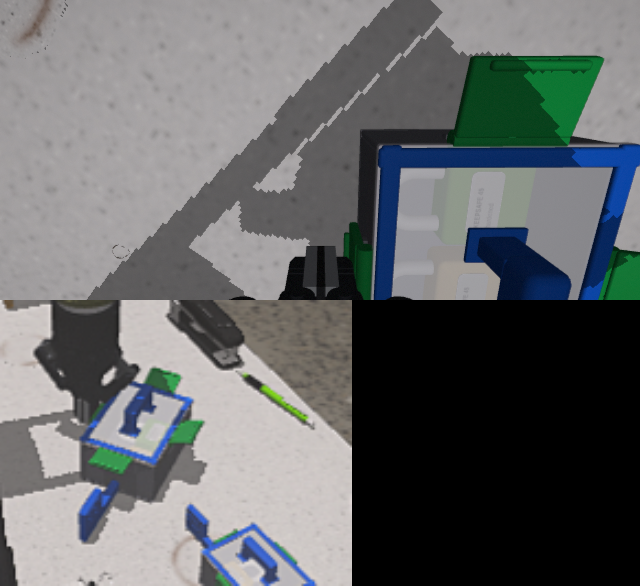

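Left clip is down, with the finger pressing on it at about 2.4 N. Next is the back clip.

Emit:
apply_moves --angular '[[0,0,0],[0,0,0],[0,0,0],[0,0,0],[0,0,0],[0,0,0],[0,0,0],[0,0,0],[0,0,0],[0,0,0],[0,0,0],[0,0,0],[0,0,0],[0,0,0],[0,0,0],[0,0,0],[0,0,0]]' --travel '[[-0.072,0.087,0],[-0.072,0.087,0],[0,0,0.65],[0,0,0.65],[0.9425,-0.0225,0],[0.9425,-0.0225,0],[0.9425,-0.0225,0],[0,0,0],[0,0,-0.325],[0,0,-0.325],[0,0,-0.325],[0,0,-0.325],[0,0,0],[-0.058,-0.048,0],[-0.058,-0.048,0],[-0.058,-0.048,0],[0,0,0]]' --jaw '[0,0,0,0,0,0,0,0,0,0,0,0,0,0,0,0,0]'

```text
time: 6.5
tool_pos: [587.8, -28.8, 61.1]
tcp_rot: [180.0, -0.0, 39.2]
ft_force: [1.0, 0.2, 1.3]
finger_gap: 0.2
grip_force: 0.5
```

Emit:
apply_moves --angular '[[0,0,0],[0,0,0]]' --travel '[[-0.039,-0.032,0],[0,0,0]]' --jaw '[0,0]'

```text
time: 6.75
tool_pos: [586.6, -29.8, 61.1]
tcp_rot: [180.0, -0.1, 39.2]
ft_force: [4.2, 2.3, 1.5]
finger_gap: 0.0
grip_force: 2.1
```

Emit:
apply_moves --angular '[[0,0,0],[0,0,0],[0,0,0],[0,0,0],[0,0,0],[0,0,0],[0,0,0],[0,0,0],[0,0,0],[0,0,0],[0,0,0],[0,0,0],[0,0,0],[0,0,0],[0,0,0],[0,0,0],[0,0,0]]' --travel '[[0.106,0.088,0],[0.106,0.088,0],[0,0,0.65],[0,0,0.65],[-0.165,-0.9275,0],[-0.165,-0.9275,0],[-0.165,-0.9275,0],[0,0,0],[0,0,-0.325],[0,0,-0.325],[0,0,-0.325],[0,0,-0.325],[0,0,0],[-0.053,0.064,0],[-0.053,0.064,0],[-0.053,0.064,0],[0,0,0]]' --jaw '[0,0,0,0,0,0,0,0,0,0,0,0,0,0,0,0,0]'

```text
time: 8.88
tool_pos: [568.6, -126.4, 61.1]
tcp_rot: [180.0, -0.0, 39.2]
ft_force: [1.6, -1.8, 0.5]
finger_gap: 0.2
grip_force: 1.1
```

Emit:
apply_moves --angular '[[0,0,0],[0,0,0],[0,0,0],[0,0,0],[0,0,0],[0,0,0],[0,0,0],[0,0,0],[0,0,0],[0,0,0],[0,0,0],[0,0,0],[0,0,0],[0,0,0],[0,0,0],[0,0,0],[0,0,0],[0,0,0],[0,0,0]]' --travel '[[-0.024,0.029,0],[0,0,0],[0.093,-0.11,0],[0.093,-0.11,0],[0,0,0.65],[0,0,0.65],[-0.937,0.024,0],[-0.937,0.024,0],[-0.937,0.024,0],[0,0,0],[0,0,-0.325],[0,0,-0.325],[0,0,-0.325],[0,0,-0.325],[0,0,0],[0.058,0.048,0],[0.058,0.048,0],[0.058,0.048,0],[0,0,0]]' --jaw '[0,0,0,0,0,0,0,0,0,0,0,0,0,0,0,0,0,0,0]'

```text
time: 11.25
tool_pos: [469.7, -125.3, 60.7]
tcp_rot: [180.0, -0.0, 39.3]
ft_force: [-1.7, -0.4, -1.6]
finger_gap: 0.0
grip_force: 0.9
```

Emit:
apply_moves --angular '[[0,0,0],[0,0,0],[0,0,0],[0,0,0],[0,0,0],[0,0,0],[0,0,0],[0,0,0],[0,0,0],[0,0,0],[0,0,0],[0,0,0]]' --travel '[[0.039,0.032,0],[0,0,0],[-0.106,-0.088,0],[-0.106,-0.088,0],[0,0,0.65],[0,0,0.65],[0.19,0.34,0.92],[0.19,0.34,0.92],[0.19,0.34,0.92],[0.19,0.34,0.92],[0.19,0.34,0.92],[0,0,0]]' --jaw '[0,0,0,0,0,0,0,0,0,0,0,0]'

```text
time: 12.75
tool_pos: [502.4, -62.9, 300.7]
tcp_rot: [179.7, -0.3, 39.3]
ft_force: [0.5, -0.1, -0.3]
finger_gap: 0.2
grip_force: 0.0
```

```bash
python3 - <<'E'
from bench import r
from h import *
q=r.sense();print(q["tool_pos"],q["tcp_rot"])
s=wristcam(r.snapshot("wrist"),q["tool_pos"],q["tcp_rot"]);a=s["color"]
hsv=cv2.cvtColor(a,cv2.COLOR_RGB2HSV)
k=cv2.inRange(hsv,(100,100,40),(130,255,255));z=np.zeros_like(k);z[88:215,290:400]=k[88:215,290:400]
c=max(cv2.findContours(z,cv2.RETR_EXTERNAL,cv2.CHAIN_APPROX_NONE)[0],key=cv2.contourArea)[:,0]
print(c.min(0),c.max(0),cv2.minAreaRect(np.array([ray(s,*p,63)[:2] for p in c],np.float32)))
t=r.snapshot("side")["color"][180:310,270:430]
A=cv2.resize(a[50:250,250:450],None,fx=2,fy=2,interpolation=cv2.INTER_CUBIC);B=cv2.resize(t,(400,325),interpolation=cv2.INTER_CUBIC)
cv2.imwrite("pics/w3.png",np.hstack([A,cv2.copyMakeBorder(B,0,75,0,0,cv2.BORDER_CONSTANT)])[:,:,::-1])
E
```

```text
[502.40185846 -62.92586545 300.7218575 ] [179.69270699  -0.28198187  39.31256283]
[298  95] [387 208] ((530.8265991210938, -72.41717529296875), (121.02078247070312, 91.52757263183594), 39.374874114990234)
```

View pics/w3.png

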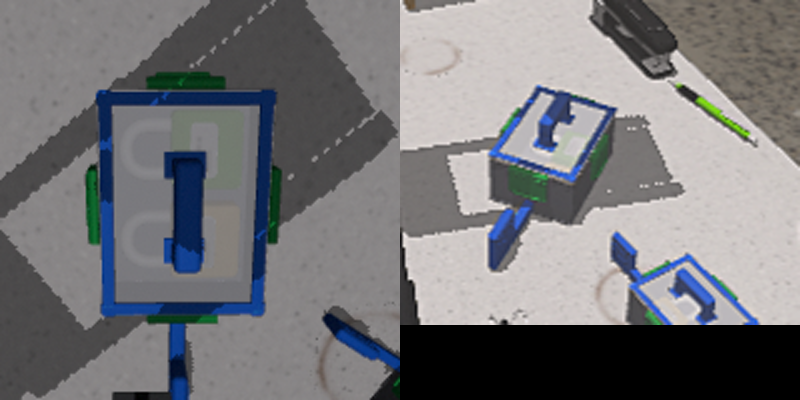

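All four clips now lie flat against the walls in both views; none of the green flaps sticks out. The pull is at (180,360) in the crop. Next I'll take the handle.

Emit:
apply_moves --angular '[[0,0,0],[0,0,0],[0,0,0],[0,0,0],[0,0,0],[0,0,0]]' --travel '[[0.18,-0.063,-0.93],[0.18,-0.063,-0.93],[0.18,-0.063,-0.93],[0.18,-0.063,-0.93],[0,0,0],[0,0,0]]' --jaw '[0.6,0.6,0.6,0.6,0.6,0.6]'

```text
time: 13.6
tool_pos: [529.0, -73.5, 148.3]
tcp_rot: [-180.0, 0.0, 39.2]
ft_force: [0.1, -0.4, -0.3]
finger_gap: 51.1
grip_force: 0.0
```

```bash
python3 - <<'E'
from bench import r
from h import *
q=r.sense();print(q["tool_pos"],q["tcp_rot"],q["finger_gap"])
s=wristcam(r.snapshot("wrist"),q["tool_pos"],q["tcp_rot"]);a=s["color"]
print(proj(s,(530.5,-73,94)))
hsv=cv2.cvtColor(a,cv2.COLOR_RGB2HSV)
k=cv2.inRange(hsv,(100,100,40),(130,255,255))
n,l,st,ce=cv2.connectedComponentsWithStats(k)
for i in range(1,n):
    if st[i,4]>150:
        c=np.argwhere(l==i)[:,::-1]
        for z in(63,94):print(st[i],cv2.minAreaRect(np.array([ray(s,*p,z)[:2] for p in c],np.float32)))
E
```

```text
[529.03955775 -73.53345943 148.34051944] [-1.79986909e+02  8.46172260e-03  3.92216825e+01] 51.10601864294646
(np.float64(319.67172347835594), np.float64(236.6861618960775))
[ 242  118  154  134 4376] ((544.6911010742188, -60.82718276977539), (86.61811828613281, 91.1448974609375), 39.66674041748047)
[ 242  118  154  134 4376] ((551.6807250976562, -55.253089904785156), (73.36912536621094, 77.2034912109375), 39.66674041748047)
[ 302  170   35  108 2981] ((525.116455078125, -76.75626373291016), (74.9856185913086, 21.478824615478516), 39.24675369262695)
[ 302  170   35  108 2981] ((535.10009765625, -68.74565887451172), (63.515865325927734, 18.193471908569336), 39.246788024902344)
[428 276  50  37 785] ((541.5719604492188, -180.0652313232422), (14.353096961975098, 40.330345153808594), 6.929148197174072)
[428 276  50  37 785] ((549.03857421875, -156.25259399414062), (12.157674789428711, 34.161476135253906), 6.929300785064697)
[ 264  285  113   12 1095] ((488.245361328125, -107.75437927246094), (8.79974365234375, 78.32684326171875), 39.24125671386719)
[ 264  285  113   12 1095] ((503.8688049316406, -95.00232696533203), (7.45375394821167, 66.34608459472656), 39.24125289916992)
[313 301  15  71 881] ((457.7344970703125, -132.60409545898438), (61.810611724853516, 10.343316078186035), 39.61350631713867)
[313 301  15  71 881] ((478.0249328613281, -116.05103302001953), (52.35612869262695, 8.761219024658203), 39.6135139465332)
[525 313  97  76 945] ((565.1456298828125, -283.6707458496094), (27.97159767150879, 85.09820556640625), 5.216801166534424)
[525 313  97  76 945] ((569.0065307617188, -244.0107421875), (23.693056106567383, 72.0816879272461), 5.216775417327881)
```

Emit:
apply_moves --angular '[[0,0,0],[0,0,0],[0,0,0],[0,0,0],[0,0,0],[0,0,0],[0,0,0],[0,0,0],[0,0,0],[0,0,0]]' --travel '[[0.02,0.0125,-0.46],[0.02,0.0125,-0.46],[0.02,0.0125,-0.46],[0,0,0],[0,0,0],[0,0,0],[0,0,0],[0,0,0],[0,0,0],[0,0,0]]' --jaw '[0.6,0.6,0.6,0.6,0,0,0,0,0,0]' --force 60

```text
time: 14.9
tool_pos: [532.0, -71.6, 93.2]
tcp_rot: [180.0, -0.0, 39.3]
ft_force: [-2.0, 4.9, 5.4]
finger_gap: 12.3
grip_force: 62.1
```

Emit:
apply_moves --angular '[[0,0,0],[0,0,0],[0,0,0],[0,0,0],[0,0,0.4],[0,0,0.5],[0,0,0.55],[0,0,0.55],[0,0,0.55],[0,0,0.55],[0,0,0.55],[0,0,0.55],[0,0,0.55],[0,0,0.55],[0,0,0.4],[0,0,0.225],[0,0,0],[0,0,0],[0,0,0]]' --travel '[[0,0,0.2],[0,0,0.2],[0,0,0.2],[0,0,0.2],[0.072,0.35,0],[0.072,0.5,0],[0.072,0.65,0],[0.072,0.65,0],[0.072,0.65,0],[0.072,0.65,0],[0.072,0.65,0],[0.072,0.65,0],[0.072,0.65,0],[0.072,0.6,0],[0.072,0.5,0],[0.072,0.27,0],[0,0,0],[0,0,0],[0,0,0]]' --jaw '[0,0,0,0,0,0,0,0,0,0,0,0,0,0,0,0,0,0,0]'

```text
time: 17.27
tool_pos: [566.2, 198.2, 124.5]
tcp_rot: [-180.0, 0.0, 86.6]
ft_force: [-0.3, 0.3, -7.6]
finger_gap: 12.8
grip_force: 60.4
```

```bash
python3 - <<'E'
from bench import r
from h import *
q=r.sense();print(q["tool_pos"],q["tcp_rot"],q["finger_gap"],q["ft_force"])
s=wristcam(r.snapshot("wrist"),q["tool_pos"],q["tcp_rot"]);pickle.dump(s,open("w4.pkl","wb"))
t=r.snapshot("top")
A=s["color"];B=cv2.resize(t["color"][130:260,170:370],(640,416),interpolation=cv2.INTER_CUBIC)[:200]
B=cv2.resize(t["color"][130:240,170:370],(363,200),interpolation=cv2.INTER_CUBIC)
cv2.imwrite("pics/w4.png",np.vstack([A,cv2.copyMakeBorder(B,0,0,0,640-363,cv2.BORDER_CONSTANT)])[:,:,::-1])
E
```

```text
[566.21406743 198.16641486 124.50379568] [-1.79986696e+02  1.68483126e-02  8.65687817e+01] 12.776086567367479 [-0.31279754  0.33863288 -7.5919452 ]
```

View pics/w4.png

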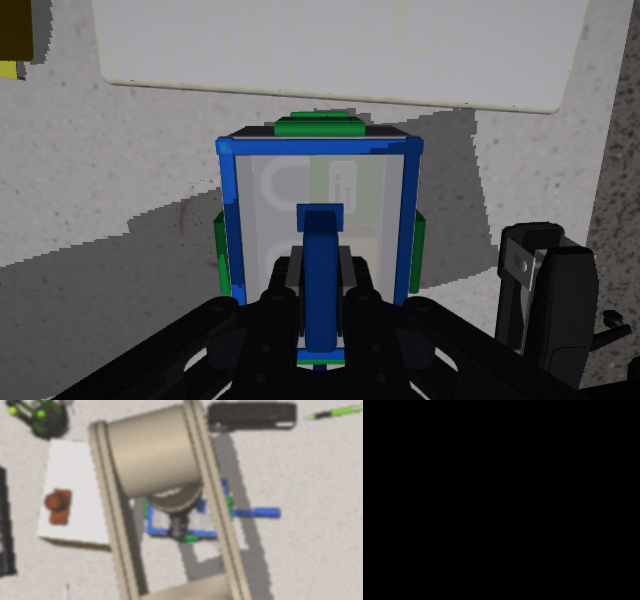

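The wrist view shows the box held square, with the riser top's front edge running from (100,80) to (565,112). I overturned by about 4°, so I'll measure the edge.

```bash
python3 - <<'E'
from h import *
s=pickle.load(open("w4.pkl","rb"));g=cv2.cvtColor(s["color"],cv2.COLOR_RGB2GRAY)
for x in(110,330,555): print(x,g[60:125:2,x])
P=[]
for x in range(120,550,10):
    d=cv2.GaussianBlur(g,(3,3),0)[70:120,x].astype(int);P.append((x,70+np.argmin(np.diff(d))))
P=np.array(P,float);k=np.polyfit(P[:,0],P[:,1],1);print(k,np.abs(np.polyval(k,P[:,0])-P[:,1]).max())
for z in(112,127):
    a,b=[ray(s,x,np.polyval(k,x),z) for x in(100,567)];d=a-b
    print(z,a.round(1),b.round(1),np.linalg.norm(d),"riser yaw",np.degrees(np.arctan2(d[1],d[0]))-90)
E
```

```text
110 [164 164 164 164 164 163 163 162 164 163 154 138 127 147 149 147 141 134
 144 153 150 149 148 148 148 148 148 149 148 147 148 149 148]
330 [167 168 168 169 169 169 168 168 168 167 169 168 169 170 170 169 169 160
 144 102 151 152 149 147 144  80  61  83  65  23  36  38  58]
555 [162 162 163 163 163 162 163 164 163 163 162 162 163 165 163 164 164 165
 165 164 165 165 164 165 161 141 124 145 146 147 148 149 149]
[7.17607973e-02 7.76212625e+01] 19.285714285714278
112 [491.5 282.8 112. ] [664.5 260.5 112. ] 174.40100945799904 riser yaw 82.67494280465584
127 [500.8 282.  127. ] [653.8 262.3 127. ] 154.25002432267192 riser yaw 82.67494280465584
```

Emit:
apply_moves --angular '[[0,0,-0.3],[0,0,-0.19],[0,0,0],[0,0,0],[0,0,0],[0,0,0],[0,0,0]]' --travel '[[0.025,0,0],[0,0,0],[0,0,-0.25],[0,0,-0.25],[0,0,-0.2],[0,0,-0.08],[0,0,0]]' --jaw '[0,0,0,0,0,0,0]'

```text
time: 18.25
tool_pos: [567.3, 199.0, 93.5]
tcp_rot: [180.0, -0.0, 82.7]
ft_force: [-0.7, 0.7, -6.1]
finger_gap: 12.6
grip_force: 60.4
```

Emit:
apply_moves --angular '[[0,0,0],[0,0,0],[0,0,0],[0,0,0],[0,0,0],[0,0,0],[0,0,0],[0,0,0],[0,0,0],[0,0,0],[0,0,0],[0,0,0],[0,0,0],[0,0,0],[0,0,0]]' --travel '[[0,0,-0.03],[0,0,0],[0,0,0],[0,0,0],[0,0,0],[0,0,0],[0,0,0.3],[0,0,0.7],[0,0,0.9],[-0.1,-0.78,0.9],[-0.1,-0.78,0.7],[-0.1,-0.78,0],[-0.1,-0.78,0],[0,0,0],[0,0,0]]' --jaw '[0,0,0.6,0.6,0.6,0.6,0.6,0.6,0.6,0.6,0.6,0.6,0.6,0.6,0.6]'

```text
time: 20.12
tool_pos: [551.4, 74.5, 232.9]
tcp_rot: [180.0, -0.0, 82.7]
ft_force: [0.3, 0.2, 0.3]
finger_gap: 51.2
grip_force: 0.0
```

```bash
python3 - <<'E'
from bench import r
from h import *
q=r.sense();print(q["tool_pos"],q["tcp_rot"],q["finger_gap"])
s=wristcam(r.snapshot("wrist"),q["tool_pos"],q["tcp_rot"]);pickle.dump(s,open("w5.pkl","wb"))
print(proj(s,(567.3,198.5,63)),proj(s,(551,73.5,48)))
B=r.snapshot("side")["color"][110:290,230:390];B=cv2.resize(B,(178,200))
cv2.imwrite("pics/w5.png",np.vstack([s["color"],cv2.copyMakeBorder(B,0,0,0,640-178,cv2.BORDER_CONSTANT)])[:,:,::-1])
E
```

```text
[551.41803788  74.47595378 232.85558957] [ 1.79955720e+02 -3.12416490e-02  8.27002713e+01] 51.2236176994774
(np.float64(318.5526429411133), np.float64(27.437392866296307)) (np.float64(318.41571474595264), np.float64(180.4546128334165))
```

View pics/w5.png

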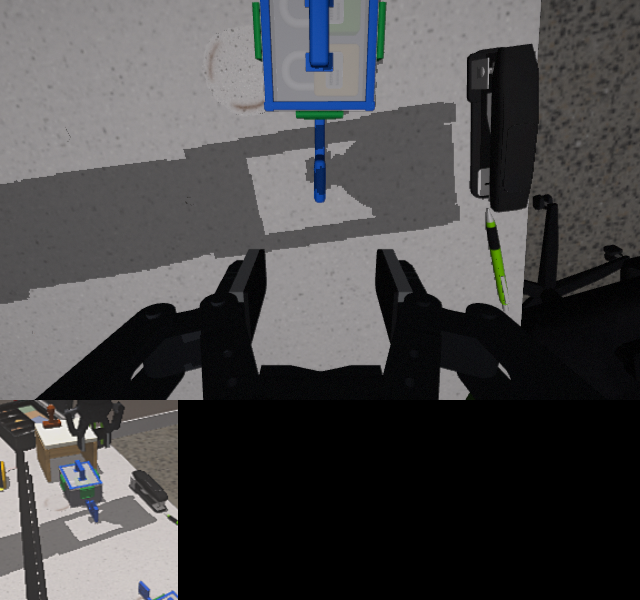

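The box stands square in front of the bay. The pull blade is at (320,180), as predicted, in line with the open fingers. I'll go down and take the pull.

Emit:
apply_moves --angular '[[0,0,0],[0,0,0],[0,0,0],[0,0,0],[0,0,0],[0,0,0],[0,0,0],[0,0,0],[0,0,0],[0,0,0],[0,0,0],[0,0,0],[0,0,0],[0,0,0]]' --travel '[[0,0,-0.9],[0,0,-0.9],[0,0,-0.9],[0,0,-0.9],[0,0,-0.7],[0,0,-0.4],[0,0,-0.22],[0,0,0],[0,0,0],[0,0,0],[0,0,0],[0,0,0],[0,0,0],[0,0,0]]' --jaw '[0.6,0.6,0.6,0.6,0.6,0.6,0.6,0.6,0,0,0,0,0,0]' --force 40

```text
time: 21.98
tool_pos: [551.7, 74.2, 36.4]
tcp_rot: [179.9, -0.0, 82.7]
ft_force: [-1.6, -0.3, 5.5]
finger_gap: 9.7
grip_force: 40.6
```

Emit:
apply_moves --angular '[[0,0,0],[0,0,0],[0,0,0],[0,0,0],[0,0,0],[0,0,0],[0,0,0],[0,0,0],[0,0,0],[0,0,0],[0,0,0]]' --travel '[[0.026,0.198,0],[0.048,0.372,0],[0.048,0.372,0],[0.048,0.372,0],[0.048,0.372,0],[0.048,0.372,0],[0.048,0.372,0],[0.048,0.372,0],[0.026,0.198,0],[0,0,0],[0,0,0]]' --jaw '[0,0,0,0,0,0,0,0,0,0,0]'

```text
time: 23.35
tool_pos: [567.7, 194.4, 36.4]
tcp_rot: [179.9, -0.1, 82.7]
ft_force: [0.7, -0.9, 6.2]
finger_gap: 9.5
grip_force: 40.1
```

Moved 121 mm, no contact yet. I'll creep in until it seats.

Emit:
apply_moves --angular '[[0,0,0],[0,0,0],[0,0,0],[0,0,0],[0,0,0],[0,0,0]]' --travel '[[0.009,0.075,0],[0.009,0.075,0],[0.009,0.075,0],[0.009,0.075,0],[0.006,0.05,0],[0,0,0]]' --jaw '[0,0,0,0,0,0]'

```text
time: 24.1
tool_pos: [569.3, 206.7, 36.5]
tcp_rot: [179.9, 0.1, 82.7]
ft_force: [-0.6, -8.8, 8.2]
finger_gap: 9.5
grip_force: 40.6
```

Emit:
apply_moves --angular '[[0,0,0],[0,0,0],[0,0,0]]' --travel '[[0.004,0.035,0],[0.003,0.025,0],[0,0,0]]' --jaw '[0,0,0]'

```text
time: 24.48
tool_pos: [569.5, 208.8, 36.4]
tcp_rot: [179.9, 0.1, 82.7]
ft_force: [-1.3, -10.8, 8.8]
finger_gap: 9.5
grip_force: 40.7
```

Emit:
apply_moves --angular '[[0,0,0],[0,0,0],[0,0,0]]' --travel '[[0.005,0.04,0],[0.005,0.04,0],[0,0,0]]' --jaw '[0,0,0]'

```text
time: 24.85
tool_pos: [569.9, 211.9, 36.4]
tcp_rot: [179.9, 0.1, 82.7]
ft_force: [-1.4, -11.0, 10.4]
finger_gap: 9.6
grip_force: 40.8
```

Emit:
apply_moves --angular '[[0,0,0],[0,0,0],[0,0,0]]' --travel '[[0.005,0.04,0],[0.005,0.04,0],[0,0,0]]' --jaw '[0,0,0]'

```text
time: 25.22
tool_pos: [570.0, 212.1, 36.4]
tcp_rot: [180.0, 0.4, 82.7]
ft_force: [-6.4, -25.9, 16.0]
finger_gap: 9.7
grip_force: 41.9
```

```bash
python3 - <<'E'
from bench import r
from h import *
q=r.sense();print(q["tool_pos"],q["ft_force"],q["wrist_torque"])
s=wristcam(r.snapshot("wrist"),q["tool_pos"],q["tcp_rot"])
B=r.snapshot("side")["color"][110:240,230:400];B=cv2.resize(B,(510,300)[0:2] if 0 else (262,200),interpolation=cv2.INTER_CUBIC)
cv2.imwrite("pics/w6.png",np.vstack([s["color"],cv2.copyMakeBorder(B,0,0,0,640-262,cv2.BORDER_CONSTANT)])[:,:,::-1])
E
```

```text
[569.96028902 212.10964954  36.4138977 ] [ -6.44450197 -25.91649549  15.98288217] [-3.48154734  0.76573647  0.16944391]
```

View pics/w6.png

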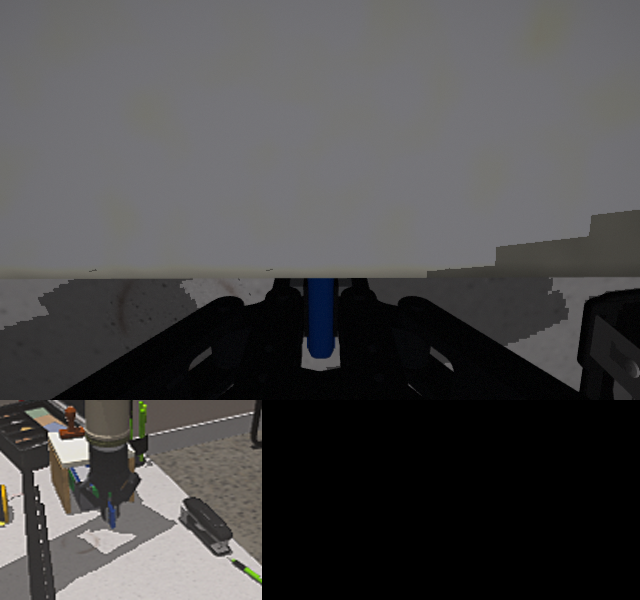

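It hit a hard stop: 26 N with no further travel, so the box is home. The blade is between the pads at (320,320). I'll relax the push, release and go straight up.

Emit:
apply_moves --angular '[[0,0,0],[0,0,0],[0,0,0],[0,0,0],[0,0,0],[0,0,0],[0,0,0],[0,0,0],[0,0,0],[0,0,0],[0,0,0],[0,0,0],[0,0,0],[0,0,0]]' --travel '[[-0.009,-0.065,0],[0,0,0],[0,0,0],[0,0,0],[0,0,0],[0,0,0],[0,0,0.2],[0,0,0.5],[0,0,0.9],[-0.06,-0.5,0.9],[-0.1,-0.8,0.9],[-0.1,-0.8,0.9],[-0.1,-0.8,0],[0,0,0]]' --jaw '[0,0,0.6,0.6,0.6,0.6,0.6,0.6,0.6,0.6,0.6,0.6,0.6,0.6]'

```text
time: 27.08
tool_pos: [555.4, 96.6, 210.0]
tcp_rot: [179.8, -0.0, 82.6]
ft_force: [-0.5, -0.1, -0.2]
finger_gap: 51.7
grip_force: 0.0
```

```bash
python3 - <<'E'
from bench import r
from h import *
q=r.sense();print(q["tool_pos"],q["ft_force"])
s=wristcam(r.snapshot("wrist"),q["tool_pos"],q["tcp_rot"])
k=cv2.inRange(cv2.cvtColor(s["color"],cv2.COLOR_RGB2HSV),(100,100,40),(130,255,255))
c=max(cv2.findContours(k,cv2.RETR_EXTERNAL,cv2.CHAIN_APPROX_NONE)[0],key=cv2.contourArea)[:,0]
P=np.array([ray(s,*p,48)[:2] for p in c]);y=np.radians(82.65)
Q=(P-[577.2,272.5])@np.array([[np.cos(y),-np.sin(y)],[np.sin(y),np.cos(y)]])
print("blade top in riser frame",Q.min(0),Q.max(0))
B=r.snapshot("side")["color"][110:240,230:400];B=cv2.resize(B,(262,200),interpolation=cv2.INTER_CUBIC)
cv2.imwrite("pics/w7.png",np.vstack([s["color"],cv2.copyMakeBorder(B,0,0,0,640-262,cv2.BORDER_CONSTANT)])[:,:,::-1])
E
```

```text
[555.36574865  96.57248291 209.99685468] [-0.54484362 -0.0569137  -0.18673225]
blade top in riser frame [-85.724448    -7.17565516] [-35.35512643   3.6583386 ]
```

View pics/w7.png

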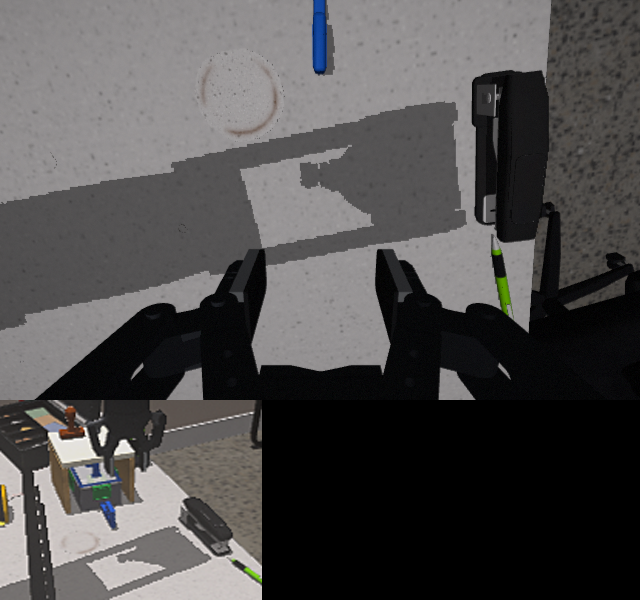

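The box is in the bay. The blade end is at riser x about -85 mm, which matches fully home, and its lateral offset is under 2 mm. The gripper is clear.

```bash
python3 -c "
from bench import r
print(r.hand_in())"
```

```text
the job is handed in; nothing more can be done
None
```

I flipped down all four clips, moved the box by its handle to just in front of the bay, slid it home by the pull and let go. I handed the job in at about 27 s, with no result reported back.

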